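Fold down the flat-pad work support

TASK

Sanding is over: collapse the telescoping work support with the flat round pad on top, innermost tube first: press the thin inner tube fully home into the middle tube, then the middle tube fully home into the outer one. Leave the other support, the one with the V-shaped head, standing as it is, and let go when done.

Things in the scene. Friction and masses are not known exactly. Their poses are not given: they have to be found in the camera images.
- pad_top (a point): centre of the top of the flat round black pad (50 mm across, 12 mm thick) on the inner tube of the support to collapse; at 136 mm + both extensions above the bench. The support stands upright, fixed to the bench by a 110 mm square grey plate. Its three tubes slide straight up and down and stay where left; pressing the pad down moves the inner tube first (4 to 6 N), then the middle (13 to 16 N)
- flat_inner (a joint): how far the thin steel inner tube (26 mm across) stands out of the middle tube beyond home, in m: 0 = fully home, the pad resting on the middle tube's black collar (48 mm across, 14 mm high); at most 0.08
- flat_middle (a joint): how far the aluminium middle tube (40 mm across) stands out of the outer tube beyond home, in m: 0 = fully home, its collar resting on the black collar (60 mm across, top 110 mm above the bench) of the dark outer tube (54 mm across); at most 0.08
- vee_top (a point): bottom of the notch in the V-shaped black head (about 75 mm wide, its arms rise about 30 mm above this point) of the second telescoping support, otherwise the same as the first; partly extended, and to be left so. This point is 132 mm + its two extensions above the bench

How it is judged:
By the outcome, as a careful person would: the job done as asked, in the order asked, and still so for the second after the job is handed in, with the robot touching nothing.
It also fails if it takes over 32 s, if anything falls off the work surface, if the arm or the gripper's body presses on something with over 40 N, if the wrist force passes 120 N, or if a joint passes its speed limit or range.

ROBOT

A 7-joint arm with a two-finger parallel gripper is mounted at the origin on the work surface. World frame = base frame: x ahead of the robot, y to its left, z up, the work surface at z = 0. Lengths are in m, angles in degrees, forces in N, time in s.
With the tool pointing down it reaches from about 0.4 to 0.925 m from the base axis. Payload 5.6 kg.
Tool frame: the origin (TCP) lies between the finger pads; the fingertips stand 11 mm ahead of it and the grasp point (between the pads) lies 8 mm behind it (ctrl.nose_length is the distance from the TCP to the fingertips, in m); z points along the fingers, y is the line along which they close (so a half turn about z gives the same grasp; the last joint's range is limited). The gripper opens to 85 mm and grips with 20 to 120 N. Pads are 22 mm wide; open, the fingers measure 114 mm over their backs; the gripper's body (76 mm by 85 mm) begins 54 mm behind the grasp point. The pads swing forward as they close: fully open they stand 13 mm farther back than shut.
Start: joints at [-73.109, 26.786, -0.665, 91.828, 0.344, 61.387, -3.226], TCP at [0.215, 0.613, 0.242] pointing down, gripper open.
Joint ranges: [-144.91, 144.91], [-17.63, 115.5], [-89.93, 88.59], [15.96, 139.68], [-74.01, 254.01], [8.47, 105.57], [-167.45, 167.45]. Speed limits (degrees/s): [147.25, 147.25, 180, 180, 180, 180, 180].

INTERFACE

Orientations are given as a 3x3 rotation matrix whose columns are the frame's x, y, z axes.
In Python, from station import ctrl, ticket, hand, get_image gives the robot as it stands (ctrl), with the cameras as plain functions, the job (ticket) and the gripper (hand). Calls block until the motion is done:
- ctrl.movep(position, orientation): joint-space move of the TCP to a pose.
- ctrl.move_linear(position, rotation=None, velocity=0.15): straight line of the TCP; rotation=None keeps the orientation; velocity is the mean speed in m/s.
- ctrl.set_joints(angles): joint-space move.
- hand.gripper_to(opening, squeeze=None): finger opening in m; squeeze is the grip in N (None keeps the last); returns when the fingers have stopped.
- ctrl.pause(seconds).
- ctrl.ik(position, orientation): joint angles nearest the present ones, or None.
- ctrl.get_obs(): the state.
- get_image(name): name is "side" or "top" or "wrist"; returns a dict with "image" (384x512x3 uint8, red, green, blue), "fovy" (degrees; the focal length in pixels is half the picture's height over the tangent of half this angle, whatever the lens; pixels are square), "cx", "cy" (the principal point, pixels), "world_from_camera" (4x4, takes a point from camera to world coordinates). Camera axes: x right, y up, looking along -z (the intrinsics and any distortion apply to the point x, -y, -z); pixel columns grow to the right and rows downward; lengths in m; the calibration is good to about 2 mm. A picture is of the moment at which its call begins. There is no depth.
A pose or a line that the arm cannot do raises ctrl.PlanningError and nothing moves.
- ticket.hand_in(): hands the job in; it is judged then, once.
The state is a dict: "time_s": time; "joint_pos": joint angles; "dq": joint speeds; "tau": joint torques, N m; "ee_pos": TCP position; "eef_rot": TCP orientation; "wrist_force": force on the tool from outside, world axes, zero at the start; "ft_torque": the same for the moment, N m; "gripper_width": finger opening in m; "finger_force": force on a finger pad.
Only numpy, scipy, OpenCV 4.12 (cv2) and the standard library are available. Lean on these libraries where they do the work, as an engineer would, in place of code of your own. Each camera call takes 0.05 s, during which the arm holds its last target. There are 200 camera calls.

## Working session

There is one attempt and no reset: what is moved stays moved. The work goes in short steps, each a Python script; the robot and the scene stay as the last script left them, time stands still between calls to the robot, and variables do not carry over. Pictures are saved under pics/ and viewed, at most 10 in all, crops included, and the job is handed in when it is done.

```bash
ls; mkdir -p pics; python3 - <<'E'
from station import ctrl, ticket, hand, get_image
import cv2,pickle
d={}
for n in ["side","top","wrist"]:
    r=get_image(n); d[n]=r
    cv2.imwrite(f"pics/{n}0.png",r["image"][:,:,::-1])
    print(n,{k:v for k,v in r.items() if k!="image"})
pickle.dump(d,open("v0.pkl","wb"))
o=ctrl.get_obs();print(o["time_s"],o["ee_pos"],o["wrist_force"],ctrl.nose_length)
E
```

```text
pics
station.py
side {'fovy': 56.55710243222706, 'cx': 265.9773574825005, 'cy': 184.4291403732567, 'world_from_camera': array([[ 0.82725418,  0.28146013, -0.48624142,  0.21996821],
       [-0.56166348,  0.43524284, -0.70363187, -0.45699657],
       [ 0.01358878,  0.85518645,  0.51814233,  0.4925802 ],
       [ 0.        ,  0.        ,  0.        ,  1.        ]])}
top {'fovy': 47.937639198816825, 'cx': 254.6875028183952, 'cy': 189.31259256598034, 'world_from_camera': array([[-0.01376433,  0.99694783, -0.07684763,  0.46984958],
       [-0.99988847, -0.01416881, -0.00472062,  0.01258688],
       [-0.00579505,  0.07677409,  0.99703167,  0.88073436],
       [ 0.        ,  0.        ,  0.        ,  1.        ]])}
wrist {'fovy': 59.72910799045276, 'cx': 254.90551797092172, 'cy': 196.25645598179085, 'world_from_camera': array([[ 0.33246125, -0.90891605, -0.25167664,  0.15181205],
       [ 0.94311477,  0.31983527,  0.09077405,  0.63498294],
       [-0.00201093, -0.26753881,  0.96354499,  0.3735765 ],
       [ 0.        ,  0.        ,  0.        ,  1.        ]])}
0.15 [0.21532259 0.61283045 0.24152988] [ 0.55368929 -0.05556241 -0.36691238] 0.011
```

View pics/side0.png

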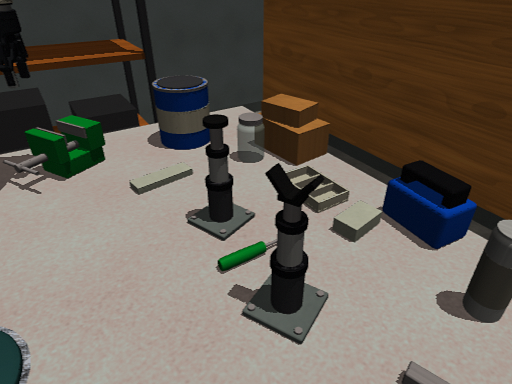

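View pics/top0.png

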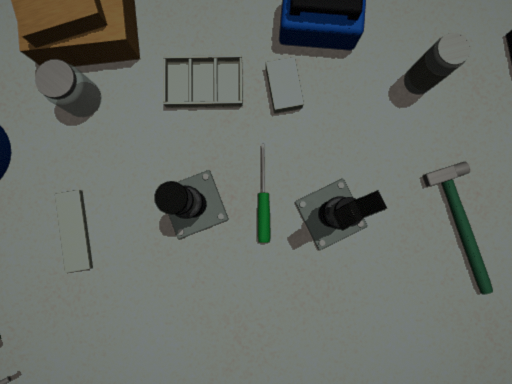

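The side view shows the flat pad at about (216,121) and the V head at (293,185). In the top view the pad is at about (171,198) and the V support at (345,212). I'll zoom in on the flat support.

```bash
python3 - <<'E'
import cv2,pickle,numpy as np
d=pickle.load(open("v0.pkl","rb"))
a=d["side"]["image"][105:205,190:245,::-1]; b=d["top"]["image"][160:248,145:235,::-1]
a=cv2.resize(a,None,fx=6,fy=6,interpolation=0); b=cv2.resize(b,None,fx=5,fy=5,interpolation=0)
b=cv2.copyMakeBorder(b,0,600-b.shape[0],0,0,0)
cv2.imwrite("pics/crop1.png",np.clip(np.hstack([a,b])*1.8,0,255).astype(np.uint8))
E
```

```text
(no output)
```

View pics/crop1.png

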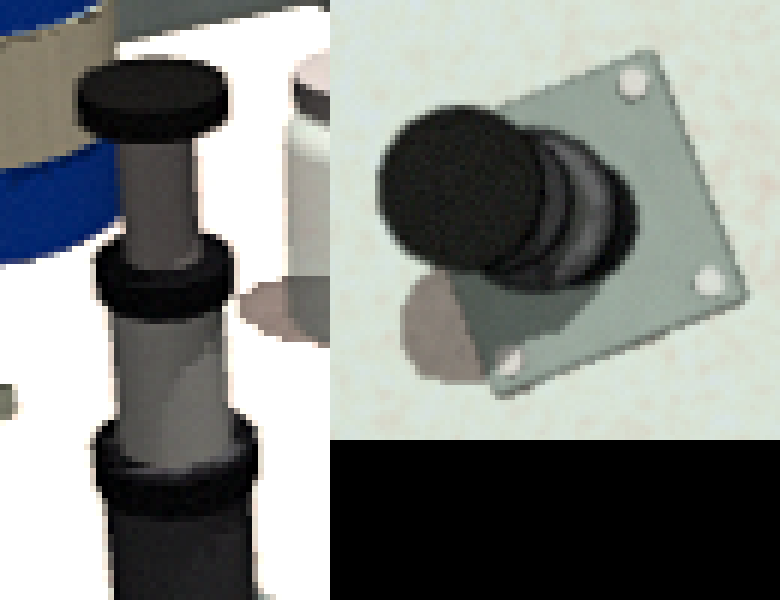

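The side crop puts the pad's top face centre at about full-frame (215,118.7). The top crop puts the disc centre at about (170.8,197) and the plate centre at about (193.5,204.3). Now to triangulate these and cross-check.

```bash
cat > h.py <<'E'
import numpy as np
def ray(r,u,v):
    f=r["image"].shape[0]/2/np.tan(np.radians(r["fovy"]/2)); T=r["world_from_camera"]
    d=T[:3,:3]@[(u-r["cx"])/f,-(v-r["cy"])/f,-1]; return T[:3,3],d/np.linalg.norm(d),f
def plane(r,u,v,z):
    o,d,_=ray(r,u,v); return o+d*(z-o[2])/d[2]
def tri(*obs):
    A=0;b=0;R=[ray(*q) for q in obs]
    for o,d,_ in R:
        P=np.eye(3)-np.outer(d,d);A=A+P;b=b+P@o
    p=np.linalg.solve(A,b); return p,[np.linalg.norm(np.cross(p-o,d)) for o,d,_ in R]
def proj(r,p):
    T=r["world_from_camera"];f=ray(r,0,0)[2];c=T[:3,:3].T@(np.asarray(p)-T[:3,3])
    return r["cx"]-f*c[0]/c[2], r["cy"]+f*c[1]/c[2]
E
python3 - <<'E'
import pickle,numpy as np,cv2
from h import *
d=pickle.load(open("v0.pkl","rb")); S,T=d["side"],d["top"]
# top disc: black blob circle by left/upper edge
g=T["image"].max(2).astype(int)
m=((g<35)*255).astype(np.uint8)
cs=[c for c in cv2.findContours(m,0,1)[0] if cv2.pointPolygonTest(c,(168.,195.),False)>0]
c=cs[0][:,0,:].astype(float); c=c[(c[:,0]<175)&(c[:,1]<210)] # free side of the disc
A=np.c_[2*c,np.ones(len(c))]; s=np.linalg.lstsq(A,(c**2).sum(1),rcond=None)[0]
R=np.sqrt(s[2]+s[0]**2+s[1]**2); print("disc",s[:2],R,len(c))
for uv in [(170.8,197.),tuple(s[:2])]:
    p,e=tri((S,215.,118.7),(T,*uv)); print(p,e,"diam top mm",2*(R+.5)/ray(T,0,0)[2]*(T["world_from_camera"][2,3]-p[2])*1e3)
print("plate",plane(T,193.5,204.3,.008))
p0=plane(T,193.5,204.3,.008)
for z,t in [(p[2],'pad'),(.11,'outer collar')]: print(t,proj(S,[p0[0],p0[1],z]))
# V support tops for reference: plate centre
q=plane(T,332,214,.008);print("vee plate",q, "dist",np.hypot(*(q-p)[:2]))
# collar top of middle in side: crop (164,255)->
for r in np.arange(.11,.32,.01): pass
from scipy.optimize import brentq
f=lambda row:brentq(lambda z:proj(S,[p[0],p[1],z])[1]-row,.02,.4)
print("outer collar top z",f(105+440/6-.5),"mid collar top z",f(105+258/6-.5))
E
```

```text
disc [170.34551841 197.15720898] 15.3527270875005 38
[0.50971768 0.13998115 0.24213276] [np.float64(0.0003483236068280935), np.float64(0.0003483236068280724)] diam top mm 46.88236489531779
[0.50972947 0.14057985 0.24193799] [np.float64(0.0005996064487176987), np.float64(0.0005996064487177637)] diam top mm 46.896664013436855
plate [0.50846814 0.14091536 0.008     ]
pad (np.float64(214.0229657246182), np.float64(118.77233723341789))
outer collar (np.float64(217.85828657369828), np.float64(177.72531755822712))
vee plate [ 0.48499294 -0.13843245  0.008     ] dist 0.2801066911478326
outer collar top z 0.10950067962279317 mid collar top z 0.18056219580642902
```

Pad top is (0.510, 0.140, 0.242). Collar tops are about 0.110 and 0.181, so the extensions are roughly 50 mm (inner) and 56 mm (middle). Their sum matches the expected 106 mm. Next I move above the pad with the gripper shut.

```bash
python3 - <<'E'
from station import ctrl, ticket, hand, get_image
import cv2,numpy as np,pickle
R=np.diag([1.,-1,-1]); o=ctrl.get_obs(); p=np.array(o["ee_pos"])
cands=[]
for a in range(0,360,30):
    c,s=np.cos(np.radians(a)),np.sin(np.radians(a)); Rz=np.array([[c,-s,0],[s,c,0],[0,0,1]])@R
    q=ctrl.ik([.51,.14,.29],Rz); q2=ctrl.ik([.51,.14,.147],Rz)
    if q is not None and q2 is not None: cands.append((np.abs(np.array(q)-o["joint_pos"]).max(),a,Rz))
cands.sort(key=lambda t:t[0]); print([(round(x[0]),x[1]) for x in cands[:3]])
Rz=cands[0][2]; np.save("R.npy",Rz)
ctrl.move_linear([p[0],p[1],.34],velocity=.2)
hand.gripper_to(0.0)
ctrl.movep([.51,.14,.33],Rz)
ctrl.move_linear([.51,.14,.275],velocity=.1)
r=get_image("side");t=get_image("wrist")
cv2.imwrite("pics/s1.png",np.hstack([r["image"][60:260,130:350],t["image"][150:350,100:400]])[:,:,::-1])
o=ctrl.get_obs();print(o["time_s"],o["ee_pos"],o["wrist_force"],o["gripper_width"])
E
```

```text
[(30, 90), (33, 120), (38, 60)]
4.3667 [0.51049868 0.14014168 0.27575382] [ 0.06904415  0.64072793 -1.04678354] -0.00015630257314275462
```

View pics/s1.png

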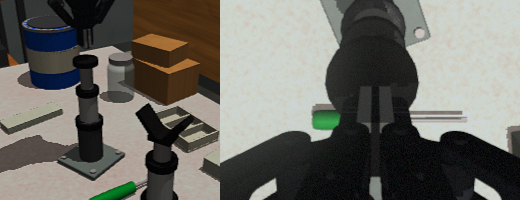

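The side view shows the shut fingertips right above the pad, and the wrist view agrees. Now I press slowly and watch the force.

```bash
python3 - <<'E'
from station import ctrl, ticket, hand, get_image
import numpy as np
z=.258; ctrl.move_linear([.51,.14,z],velocity=.05)
log=[]
while True:
    z-=.004 if z>.152 else .0015
    ctrl.move_linear([.51,.14,z],velocity=.03)
    o=ctrl.get_obs(); f=o["wrist_force"][2]; log.append((round(z,4),round(o["ee_pos"][2],4),round(float(f),1)))
    if f>28 or z<.138 or o["time_s"]>22: break
print(log); print(o["time_s"],o["ee_pos"],o["wrist_force"])
E
```

```text
[(0.254, np.float64(0.2539), 0.2), (0.25, np.float64(0.2498), -0.7), (0.246, np.float64(0.2457), 0.3), (0.242, np.float64(0.2416), -0.4), (0.238, np.float64(0.2376), -0.4), (0.234, np.float64(0.2336), 0.0), (0.23, np.float64(0.2296), -0.7), (0.226, np.float64(0.2256), 0.1), (0.222, np.float64(0.2216), -0.7), (0.218, np.float64(0.2177), -1.1), (0.214, np.float64(0.2137), 0.2), (0.21, np.float64(0.2097), 0.0), (0.206, np.float64(0.2057), 0.4), (0.202, np.float64(0.2023), 4.7), (0.198, np.float64(0.1987), 7.4), (0.194, np.float64(0.1947), 8.1), (0.19, np.float64(0.1908), 8.8), (0.186, np.float64(0.1868), 8.3), (0.182, np.float64(0.1828), 8.4), (0.178, np.float64(0.1787), 8.3), (0.174, np.float64(0.1748), 8.0), (0.17, np.float64(0.1707), 8.5), (0.166, np.float64(0.1667), 8.2), (0.162, np.float64(0.1627), 7.9), (0.158, np.float64(0.1587), 8.9), (0.154, np.float64(0.1547), 8.7), (0.15, np.float64(0.1507), 8.5), (0.1485, np.float64(0.1493), 9.4), (0.147, np.float64(0.1479), 10.9), (0.1455, np.float64(0.1466), 12.6), (0.144, np.float64(0.1461), 21.2), (0.1425, np.float64(0.1456), 30.5)]
13.7583 [0.51027559 0.14003573 0.14561136] [-10.28495227  -2.41206974  30.49627933]
```

```bash
python3 - <<'E'
from station import ctrl, ticket, hand, get_image
import cv2,numpy as np,pickle
from h import *
ctrl.pause(.3); print(ctrl.get_obs()["wrist_force"])
ctrl.move_linear([.51,.14,.165],velocity=.03)
ctrl.move_linear([.51,.14,.33],velocity=.15)
r=get_image("side");a=r["image"][105:235,190:330,::-1]
cv2.imwrite("pics/s2.png",np.clip(cv2.resize(a,None,fx=4,fy=4,interpolation=0)*1.8,0,255).astype(np.uint8))
for z in (.136,.124,.11): print(z,proj(r,[.51,.14,z]))
d=np.abs(r["image"].astype(int)-pickle.load(open("v0.pkl","rb"))["side"]["image"]).max(2)
print("vee change",(d[160:340,262:330]>40).sum())
o=ctrl.get_obs();print(o["time_s"],o["ee_pos"],o["wrist_force"])
E
```

```text
[-10.26396038  -3.67873623  30.71689914]
0.136 (np.float64(218.01713030454766), np.float64(166.94969548758434))
0.124 (np.float64(218.33625589290818), np.float64(171.96426991096632))
0.11 (np.float64(218.7019635944873), np.float64(177.71081156622435))
vee change 0
16.2583 [0.50949139 0.13990611 0.3290099 ] [-0.17839852 -0.10478941 -0.29683889]
```

View pics/s2.png

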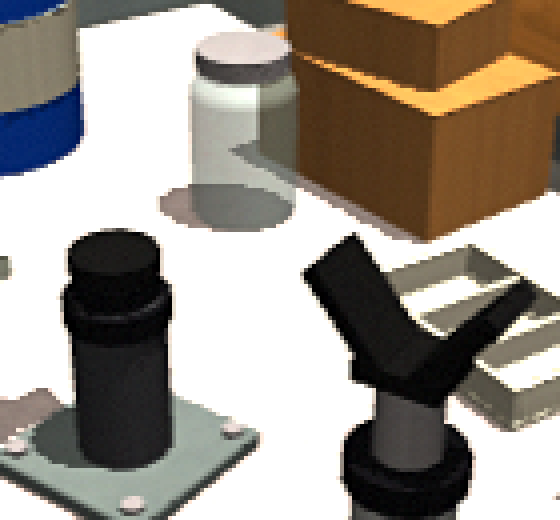

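The pad rests on the two stacked collars with no tube showing. Its top sits near row 167, as expected for a height of 136 mm. The V support is unchanged and the robot is clear.

```bash
python3 -c "
from station import ctrl, ticket, hand, get_image
print(ticket.hand_in())"
```

```text
the job is handed in; nothing more can be done
None
```

The flat-pad support is collapsed fully home, inner tube first and then the middle; the V-head support is untouched, the arm is clear, and the job was handed in at about 16 s.

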